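# Release the safety tab and throw the latch of a service case

## Task

Open the catch of the teal service case: first push the orange safety tab towards the latch until you feel it take up the inner slug and drive that back to its stop, gently, without ramming, then lift the red-barred latch up and over to upright or beyond so that the sprung lid rises ajar, and let go. Never wrench at the latch while it is still locked. Leave the can, the jar and the wrench where they are.

Things in the scene. Friction and masses are not known exactly. Their poses are not given: they have to be found in the camera images.
- case: Teal plastic case fixed on the table, 280 x 300 x 90 mm. Origin: centre of its underside; z up, x from the front (catch side) to the back (lid hinge), y to the left. Its front deck (x -140 to -40 mm, top at z 90) carries the catch; behind it is the lid (x -38 to 140 mm, top z 90). All mm below are in this frame.
- housing: Black housing of the safety tab, on the left half of the deck, 48 (x) x 85 (y) mm, y 50 to 135, top z 102; beside it the flat brass lock bolt (x -87 to -59, about y 40 to 74, top z 115) covers the latch's lug. Origin: centre of its underside, (-95, 92.5, 90). Inside, unseen, is the slug that the tab must drive back more than 4.3 mm to draw the bolt back (to the front). Do not press the tab on the slug or its stop with over 18 N.
- tab (a joint): Travel (m) of the orange tab along -y, towards the latch: 0 to 0.003 at the start, guide ends at 0.030. It slides at about 3 N, stays where left, no spring back. Somewhere between 0.006 and 0.024, different each time and not to be seen, it meets the slug: the resistance steps up to 9 to 11 N. Drive the slug on to its dead stop, 5 mm after the meeting, where the force climbs again; stop at 13 to 15 N.
- tab_face (a point): Centre of the orange tab's outer (+y) face, the one to push, at (-95, 111 minus travel, 118). The tab is an upright fin, 30 mm along x, 12 mm thick along y, z 102 to 134; 60 mm are free on its outer side above the housing and deck. Axes as the case's.
- latch (a joint): Angle (rad) of the main latch: 0 lying shut over the lid's front edge, about 1.34 with the bar straight above the hinge, 1.70 its end, leaning over to the front. Stiff hinge: stays where left; lifting at the bar takes 3 to 4 N. While a brass bolt from the housing still covers the lug on its left strap it stops after 0.05 to 0.15 rad: then do not pull the bar with over 15 N.
- latch_bar (a point): Centre of the latch's red round bar, 14 mm diameter, 64 mm free between two steel straps, lying along y: at (5, 0, 128) when shut, 38 mm above the lid, then on a circle of 103 mm radius about latch_hinge. Fingers gripping it across (along the case's x) can stay vertical while it swings up.
- latch_hinge (a point): Hinge axis of the latch (along y), at (-95, 0, 104), fixed to the case, axes as the case's.
- lid (a joint): Opening of the lid, rad: 0 shut, held down by the latch; springs up to about 0.30 by itself once the latch is lifted.
- can: Closed metal can with a green label, diameter 60 mm, 85 mm tall, standing beside the case on its right. Origin: centre of its underside.
- jar: Amber glass jar with a steel cap, diameter 60 mm, 80 mm tall, standing beside the case on its right. Origin: centre of its underside.
- wrench: Steel wrench, 170 mm long, lying flat beside the case on its left. Origin: its middle, on its underside; x along it.

How it is judged:
By the outcome, as a careful person would: the job done as asked, in the order asked, and still so for the second after the job is handed in, with the robot touching nothing.
It also fails if it takes over 54 s, if anything falls off the work surface, if the arm or the gripper's body presses on something with over 40 N, if the wrist force passes 120 N, or if a joint passes its speed limit or range.

## Robot

A 6-joint arm with a two-finger parallel gripper is mounted at the origin on the work surface. World frame = base frame: x ahead of the robot, y to its left, z up, the work surface at z = 0. Lengths are in m, angles in degrees, forces in N, time in s.
With the tool pointing down it reaches from about 0.3 to 0.75 m from the base axis. Payload 8.5 kg.
Tool frame: the origin (TCP) lies midway between the tips of the shut fingers; the grasp point (between the pads) lies 19 mm behind it (env.hold_point_z is the distance from the TCP to the grasp point, in m); z points along the fingers, y is the line along which they close (so a half turn about z gives the same grasp; the last joint's range is limited). The gripper opens to 85 mm and grips with 20 to 120 N. Pads are 22 mm wide; open, the fingers measure 114 mm over their backs; the gripper's body (76 mm by 85 mm) begins 54 mm behind the grasp point. The pads swing forward as they close: fully open they stand 13 mm farther back than shut.
Start: joints at [61.862, 21.807, 74.336, -0, 83.858, -12.336], TCP at [0.15, 0.529, 0.231] pointing down, gripper open.
Joint ranges: [-178.18, 178.18], [-50.72, 133.34], [12.68, 142.11], [-81.47, 261.47], [9.98, 163.14], [-165.26, 165.26]. Speed limits (degrees/s): [136.94, 136.94, 180, 180, 180, 180].

## Interface

Orientations are given as a 3x3 rotation matrix whose columns are the frame's x, y, z axes.
In Python, from rig import observe, get_image, camera_info, env gives the robot as it stands.
- The arm moves only by the tool drive_tool, never from a script. Its arguments are lists of equal length, an entry for each row: "offset": the shift along the tool's x, y, z in units of 40 mm (1.0 is 40 mm), a list of three; "turn": the turn, a rotation vector about the tool's x, y, z in units of 6 degrees (1.0 is 6 degrees), a list of three; "hand": the opening, from 0 (shut) to 1 (fully open). A call has exactly 10 rows; each row shifts and turns the commanded pose from where the row before left it, along the tool's axes as they then stand; what a row does not reach is not made up. A row lasts 1/8 s, in which the tool goes at most 62.5 mm and 10.7 degrees, less where a joint would pass 70% of its speed; a pose out of reach is approached as far as the arm can. A call is refused whole if a number of a shift passes 1 or a number of a turn 1, either way. A call with a gripper value outside its range is refused whole. The fingers move at their own pace and stop on an object; "newtons" is the grip in N (left out, the last holds). Time passes only in rows, so rows that do not move let the fingers close, or fill a call up. It gives the time, the measured TCP pose, the force, the opening and the grip force at its end, in the units of the state.
- observe(): the state, without advancing time (a new reading comes with each control period).
- get_image(name): name is "scene" or "top"; returns the picture (420x560x3 uint8, blue, green, red); there is no depth.
- camera_info(name): a dict with "fx", "fy", "cx", "cy" (pixels), "world_to_cam" (4x4, takes a point from world to camera coordinates). Camera axes: x right, y down, z forward; pixel columns grow to the right and rows downward; lengths in m; the calibration is good to about 2 mm. A picture is of the moment at which its call begins. camera_info takes no time and is no camera call.
- env.close_job(): hands the job in; it is judged then, once.
The state is a dict: "time_s": time; "q": joint angles; "qvel": joint speeds; "joint_efforts": joint torques, N m; "position": TCP position; "tool_rot": TCP orientation; "ft_force": force on the tool from outside, world axes, zero at the start; "wrist_torque": the same for the moment, N m; "grip_width": finger opening in m; "gripper_force": force on a finger pad.
Only numpy, scipy, OpenCV 4.12 (cv2) and the standard library are available. Lean on these libraries where they do the work, as an engineer would, in place of code of your own. Each camera call takes 0.05 s, during which the arm holds its last target. There are 200 camera calls.

## Working session

There is one attempt and no reset: what is moved stays moved. The work goes in short steps, Python scripts to look and compute and a tool call to move; the robot and the scene stay as the last step left them, time stands still between calls to the robot, and variables do not carry over. Pictures are saved under pics/ and viewed, at most 10 in all, crops included, and the job is handed in when it is done.

Besides the shell and the picture viewer there is one more tool, called after "Call:" in YAML: its name, and indented under it one key for each argument. drive_tool: Moves the arm, as the interface text tells. Its arguments: {"type":"object","properties":{"offset":{"type":"array"},"turn":{"type":"array"},"hand":{"type":"array"},"newtons":{"type":"number"}},"required":["offset","turn","hand"]}

```bash
mkdir -p pics; ls
python3 - <<'E'
from rig import *
import cv2,numpy as np
a=get_image("scene");b=get_image("top")
cv2.imwrite("pics/s0.png",a);cv2.imwrite("pics/t0.png",b)
for n in("scene","top"):
    c=camera_info(n);print({k:np.round(v,4).tolist() for k,v in c.items()})
o=observe();print(o["time_s"],np.round(o["position"],4),np.round(o["tool_rot"],3).tolist(),o["ft_force"],env.hold_point_z)
E
```

```text
pics
{'fx': 391.4771, 'fy': 391.4771, 'cx': 275.505, 'cy': 206.0544, 'world_to_cam': [[-0.8373, 0.5467, -0.0076, 0.5302], [0.4066, 0.6134, -0.6771, -0.1977], [-0.3655, -0.57, -0.7359, 1.1626], [0.0, 0.0, 0.0, 1.0]]}
{'fx': 384.6187, 'fy': 384.6187, 'cx': 288.5607, 'cy': 208.7814, 'world_to_cam': [[-0.0286, -0.9996, -0.0038, 0.0563], [-0.9926, 0.0289, -0.1177, 0.6189], [0.1178, 0.0004, -0.993, 0.8568], [0.0, 0.0, 0.0, 1.0]]}
0.1 [0.1496 0.5289 0.2308] [[-0.962, 0.272, -0.001], [0.272, 0.962, -0.001], [0.0, -0.001, -1.0]] [ 0.17741867 -0.84284903 -0.27252912] 0.0187
```

View pics/s0.png

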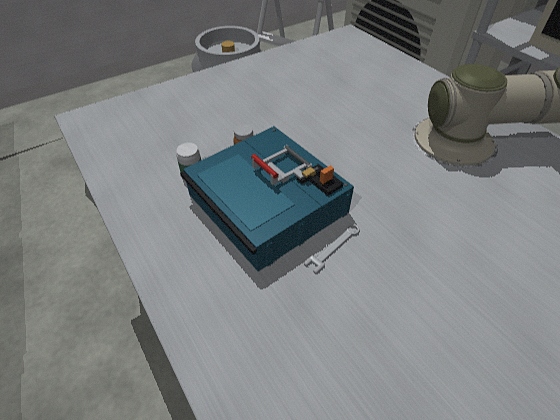

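View pics/t0.png

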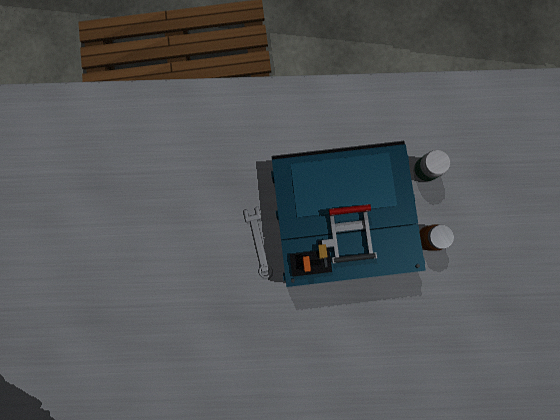

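The scene view shows the teal case with its red bar near (265,166), the orange tab at (327,174) and the wrench in front. In the top view the case spans (272-424, 142-286), the bar is at (350,210), the tab at (307,264), and the can and jar are on the right.

```bash
cat > h.py <<'E'
import cv2,numpy as np
from rig import *
def ray(n,uv):
    c=camera_info(n);W=np.array(c["world_to_cam"]);R,t=W[:3,:3],W[:3,3]
    d=R.T@np.array([(uv[0]-c["cx"])/c["fx"],(uv[1]-c["cy"])/c["fy"],1]);return -R.T@t,d
def onz(n,uv,z):
    o,d=ray(n,uv);return o+d*(z-o[2])/d[2]
def tri(p,q):
    (a,d),(b,e)=ray("scene",p),ray("top",q)
    s=np.linalg.lstsq(np.c_[d,-e],b-a,rcond=None)[0];x,y=a+d*s[0],b+e*s[1];return (x+y)/2,np.linalg.norm(x-y)
def mask(im,lo,hi,S=120,V=60):
    h=cv2.cvtColor(im,cv2.COLOR_BGR2HSV);H=h[...,0].astype(int)
    m=((H>=lo)&(H<=hi)) if lo<=hi else ((H>=lo)|(H<=hi))
    return (m&(h[...,1]>S)&(h[...,2]>V)).astype(np.uint8)
def big(m):
    cs=cv2.findContours(m,cv2.RETR_EXTERNAL,cv2.CHAIN_APPROX_NONE)[0];return max(cs,key=cv2.contourArea)
E
python3 - <<'E'
from h import *
s,t=cv2.imread("pics/s0.png"),cv2.imread("pics/t0.png")
m=mask(t,92,108,100,25);m[:90]=0
c=big(cv2.morphologyEx(m,cv2.MORPH_CLOSE,np.ones((9,9))))
r=cv2.minAreaRect(c);print(r)
ap=cv2.approxPolyDP(cv2.convexHull(c),6,True)[:,0];print(ap.tolist())
for p in ap: print(p,onz("top",p,.09).round(4))
P={}
for nm,lo,hi in(("red",174,5),("orange",6,14)):
    cc=[]
    for n,im in(("scene",s),("top",t)):
        M=mask(im,lo,hi,150,90)
        if n=="top":M[:130]=0
        else: M[:150]=0;M[:,400:]=0
        k=big(M);rr=cv2.minAreaRect(k);cc.append(rr[0]);print(nm,n,rr,cv2.contourArea(k))
    print(tri(*cc))
    for z in(.128,.118,.134): print(z,onz("top",cc[1],z).round(4))
E
python3 -c "
import cv2
s=cv2.imread('pics/s0.png')[120:220,220:370];t=cv2.imread('pics/t0.png')[190:300,260:400]
cv2.imwrite('pics/c0.png',cv2.vconcat([cv2.resize(s,(600,300),interpolation=2),cv2.resize(t,(600,300),interpolation=2)]))"
```

```text
((346.9478454589844, 214.670654296875), (128.50994873046875, 142.3736114501953), 83.24642944335938)
[[404, 144], [424, 269], [286, 286], [272, 160]]
[404 144] [ 0.7515 -0.2225  0.09  ]
[424 269] [ 0.4757 -0.2477  0.09  ]
[286 286] [0.4483 0.0486 0.09  ]
[272 160] [0.7238 0.072  0.09  ]
red scene ((263.31378173828125, 164.83447265625), (29.813329696655273, 4.982728958129883), 41.6335334777832) 112.5
red top ((349.8769226074219, 209.01541137695312), (3.4729723930358887, 40.435325622558594), 82.87498474121094) 94.5
(array([ 0.6057728 , -0.08960678,  0.12983083]), np.float64(0.002014908641630118))
0.128 [ 0.6052 -0.0892  0.128 ]
0.118 [ 0.6063 -0.0908  0.118 ]
0.134 [ 0.6045 -0.0883  0.134 ]
orange scene ((324.3310852050781, 172.73648071289062), (8.602325439453125, 17.785888671875), 35.53767776489258) 60.0
orange top ((306.4877624511719, 263.3902282714844), (14.797825813293457, 6.184166431427002), 83.6598129272461) 73.0
(array([0.49769841, 0.00257234, 0.12071326]), np.float64(0.005917231514967269))
0.128 [0.4957 0.0049 0.128 ]
0.118 [0.4955 0.0045 0.118 ]
0.134 [0.4959 0.0051 0.134 ]
```

View pics/c0.png

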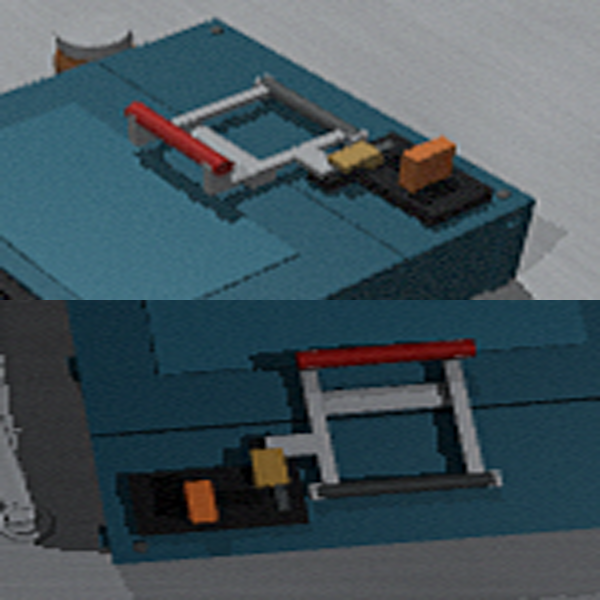

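```bash
cat >> h.py <<'E'
C=np.array([.5999,-.088,0]);YAW=np.radians(5.2)
RC=np.array([[np.cos(YAW),-np.sin(YAW),0],[np.sin(YAW),np.cos(YAW),0],[0,0,1]])
RT=RC@np.array([[0,1,0],[1,0,0],[0,0,-1.]])  # tool x=case y, tool y=case x, z down
def st(target=None):
    from scipy.spatial.transform import Rotation as Ro
    o=observe();p,R=np.array(o["position"]),np.array(o["tool_rot"])
    print("t",round(o["time_s"],2),"local mm",(RC.T@(p-C)*1e3).round(1),"Fcase",(RC.T@np.array(o["ft_force"])).round(2),"grip",o["grip_width"],o["gripper_force"],"q",np.round(o["q"],1))
    if target is not None:
        w=C+RC@(np.array(target)/1e3)
        print("units shift(tool)",(R.T@(w-p)/.04).round(2),"turn",(np.degrees(Ro.from_matrix(R.T@RT).as_rotvec())/6).round(2))
E
python3 - <<'E'
from h import *
st([-95,137,231])
o=observe();p=np.array(o["position"]);w=C+RC@np.array([-.095,.137,.231]);d=(w-p)/20/.04
h=np.degrees(np.arctan2(o["tool_rot"][1][1],o["tool_rot"][0][1]))
for k in range(20):
    a=np.radians(h-k*(h-5.2)/20);y=np.array([np.cos(a),np.sin(a)]);x=np.array([-y[1],y[0]])
    print([round(float(x@d[:2]),2),round(float(y@d[:2]),2),round(float(-d[2]),2)],end=",")
print((h-5.2)/20/6)
E
```

```text
t 0.1 local mm [-392.5  655.2  230.8] Fcase [ 0.1  -0.86 -0.27] grip 0.08527871369516882 0.0 q [ 61.9  21.8  74.4  -0.   83.9 -12.3]
units shift(tool) [-11.59  -9.43   0.  ] turn [-1.00e-02  1.00e-02  1.15e+01]
[-0.58, -0.47, -0.0],[-0.61, -0.44, -0.0],[-0.63, -0.4, -0.0],[-0.65, -0.36, -0.0],[-0.68, -0.32, -0.0],[-0.69, -0.28, -0.0],[-0.71, -0.24, -0.0],[-0.72, -0.19, -0.0],[-0.73, -0.15, -0.0],[-0.74, -0.11, -0.0],[-0.74, -0.06, -0.0],[-0.75, -0.02, -0.0],[-0.75, 0.03, -0.0],[-0.74, 0.07, -0.0],[-0.74, 0.12, -0.0],[-0.73, 0.16, -0.0],[-0.72, 0.21, -0.0],[-0.7, 0.25, -0.0],[-0.69, 0.29, -0.0],[-0.67, 0.33, -0.0],0.5749849969423094
```

Call:
drive_tool:
  offset:
    - [-0.58,-0.47,0]
    - [-0.61,-0.44,0]
    - [-0.63,-0.4,0]
    - [-0.65,-0.36,0]
    - [-0.68,-0.32,0]
    - [-0.69,-0.28,0]
    - [-0.71,-0.24,0]
    - [-0.72,-0.19,0]
    - [-0.73,-0.15,0]
    - [-0.74,-0.11,0]
  turn:
    - [0,0,0.575]
    - [0,0,0.575]
    - [0,0,0.575]
    - [0,0,0.575]
    - [0,0,0.575]
    - [0,0,0.575]
    - [0,0,0.575]
    - [0,0,0.575]
    - [0,0,0.575]
    - [0,0,0.575]
  hand: [0,0,0,0,0,0,0,0,0,0]
  newtons: 20

```text
time_s: 1.35
position: [0.3214, 0.2834, 0.2311]
tool_rot: [[-0.637, 0.771, -0.001], [0.771, 0.637, -0.0], [0.0, -0.001, -1.0]]
ft_force: [-0.1, -0.9, 0.4]
grip_width: 0.0002
gripper_force: 0.0
```

Call:
drive_tool:
  offset:
    - [-0.74,-0.06,0]
    - [-0.75,-0.02,0]
    - [-0.75,0.03,0]
    - [-0.74,0.07,0]
    - [-0.74,0.12,0]
    - [-0.73,0.16,0]
    - [-0.72,0.21,0]
    - [-0.7,0.25,0]
    - [-0.69,0.29,0]
    - [-0.67,0.33,0]
  turn:
    - [0,0,0.575]
    - [0,0,0.575]
    - [0,0,0.575]
    - [0,0,0.575]
    - [0,0,0.575]
    - [0,0,0.575]
    - [0,0,0.575]
    - [0,0,0.575]
    - [0,0,0.575]
    - [0,0,0.575]
  hand: [0,0,0,0,0,0,0,0,0,0]

```text
time_s: 2.6
position: [0.4927, 0.0385, 0.2311]
tool_rot: [[-0.089, 0.996, -0.001], [0.996, 0.089, 0.0], [0.0, -0.001, -1.0]]
ft_force: [0.2, -0.1, -1.0]
grip_width: 0.0001
gripper_force: 0.0
```

Run:
```python
from h import *
st([-95,137,150])
```

```text
t 2.6 local mm [-95.3 135.7 231.1] Fcase [ 0.21 -0.09 -0.98] grip 0.0001020551157733544 0.0 q [ -9.3  16.2  82.9   0.   80.9 -14.4]
units shift(tool) [0.03 0.01 2.03] turn [-0.01 -0.   -0.02]
```

Call:
drive_tool:
  offset:
    - [0.1,0,0.4]
    - [0,0,0.5]
    - [0,0,0.5]
    - [0,0,0.5]
    - [0,0,0.4]
    - [0,0,0.3]
    - [0,0,0.2]
    - [0,0,0.15]
    - [0,0,0]
    - [0,0,0]
  turn:
    - [0,0,0]
    - [0,0,0]
    - [0,0,0]
    - [0,0,0]
    - [0,0,0]
    - [0,0,0]
    - [0,0,0]
    - [0,0,0]
    - [0,0,0]
    - [0,0,0]
  hand: [0,0,0,0,0,0,0,0,0,0]

```text
time_s: 3.85
position: [0.4923, 0.0433, 0.1137]
tool_rot: [[-0.091, 0.996, 0.001], [0.996, 0.091, -0.0], [-0.0, 0.001, -1.0]]
ft_force: [-0.6, 0.4, -0.1]
grip_width: 0.0003
gripper_force: 0.0
```

Run:
```python
from h import *
a=get_image("scene");b=get_image("top");st()
s=a[120:220,230:380];t=b[190:300,240:380]
cv2.imwrite('pics/c1.png',cv2.vconcat([cv2.resize(s,(450,300),interpolation=2),cv2.resize(t,(450,300),interpolation=2)]))
```

```text
t 3.95 local mm [-95.4 140.6 113.7] Fcase [-0.52 -0.19 -0.03] grip -7.26837290007986e-05 0.0 q [ -8.7  23.5  93.6  -0.   62.9 -13.9]
```

View pics/c1.png

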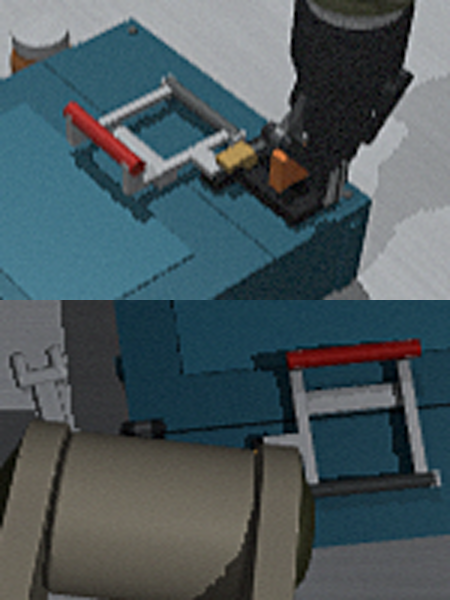

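The crops show the closed fingers just outside the orange tab (tab at ~(285,170) in the scene half), with clear space between and the bar untouched. I'll approach and push gently.

Call:
drive_tool:
  offset:
    - [-0.1,0,0]
    - [-0.1,0,0]
    - [-0.1,0,0]
    - [-0.05,0,0]
    - [-0.03,0,0]
    - [-0.03,0,0]
    - [-0.03,0,0]
    - [-0.03,0,0]
    - [-0.03,0,0]
    - [0,0,0]
  turn:
    - [0,0,0]
    - [0,0,0]
    - [0,0,0]
    - [0,0,0]
    - [0,0,0]
    - [0,0,0]
    - [0,0,0]
    - [0,0,0]
    - [0,0,0]
    - [0,0,0]
  hand: [0,0,0,0,0,0,0,0,0,0]

```text
time_s: 5.2
position: [0.4939, 0.0234, 0.1133]
tool_rot: [[-0.091, 0.996, 0.0], [0.996, 0.091, -0.0], [-0.0, 0.0, -1.0]]
ft_force: [-0.9, 0.2, -0.2]
grip_width: -0.0002
gripper_force: 0.0
```

Call:
drive_tool:
  offset:
    - [-0.01,0,0]
    - [-0.01,0,0]
    - [-0.01,0,0]
    - [-0.01,0,0]
    - [-0.01,0,0]
    - [-0.01,0,0]
    - [-0.01,0,0]
    - [-0.01,0,0]
    - [0,0,0]
    - [0,0,0]
  turn:
    - [0,0,0]
    - [0,0,0]
    - [0,0,0]
    - [0,0,0]
    - [0,0,0]
    - [0,0,0]
    - [0,0,0]
    - [0,0,0]
    - [0,0,0]
    - [0,0,0]
  hand: [0,0,0,0,0,0,0,0,0,0]

```text
time_s: 6.45
position: [0.4941, 0.0202, 0.1133]
tool_rot: [[-0.091, 0.996, -0.0], [0.996, 0.091, -0.0], [-0.0, -0.0, -1.0]]
ft_force: [-0.3, 3.2, 1.2]
grip_width: 0.0002
gripper_force: 1.4
```

```bash
python3 -c "
from h import *
st()"
```

```text
t 6.45 local mm [-95.5 117.4 113.3] Fcase [0.01 3.2  1.17] grip 0.0001733625465248992 1.3566679210271104 q [-11.4  23.6  93.5  -0.   62.9 -16.6]
```

Call:
drive_tool:
  offset:
    - [-0.006,0,0]
    - [-0.006,0,0]
    - [-0.006,0,0]
    - [-0.006,0,0]
    - [-0.006,0,0]
    - [-0.006,0,0]
    - [-0.006,0,0]
    - [-0.006,0,0]
    - [-0.006,0,0]
    - [-0.006,0,0]
  turn:
    - [0,0,0]
    - [0,0,0]
    - [0,0,0]
    - [0,0,0]
    - [0,0,0]
    - [0,0,0]
    - [0,0,0]
    - [0,0,0]
    - [0,0,0]
    - [0,0,0]
  hand: [0,0,0,0,0,0,0,0,0,0]

```text
time_s: 7.7
position: [0.4943, 0.0179, 0.1133]
tool_rot: [[-0.091, 0.996, -0.0], [0.996, 0.091, 0.0], [0.0, 0.0, -1.0]]
ft_force: [-0.6, 3.0, 0.6]
grip_width: -0.0
gripper_force: 1.8
```

Call:
drive_tool:
  offset:
    - [-0.006,0,0]
    - [-0.006,0,0]
    - [-0.006,0,0]
    - [-0.006,0,0]
    - [-0.006,0,0]
    - [-0.006,0,0]
    - [-0.006,0,0]
    - [-0.006,0,0]
    - [-0.006,0,0]
    - [-0.006,0,0]
  turn:
    - [0,0,0]
    - [0,0,0]
    - [0,0,0]
    - [0,0,0]
    - [0,0,0]
    - [0,0,0]
    - [0,0,0]
    - [0,0,0]
    - [0,0,0]
    - [0,0,0]
  hand: [0,0,0,0,0,0,0,0,0,0]

```text
time_s: 8.95
position: [0.4944, 0.0165, 0.1134]
tool_rot: [[-0.091, 0.996, -0.0], [0.996, 0.091, 0.002], [0.002, 0.0, -1.0]]
ft_force: [-1.3, 9.5, 1.9]
grip_width: 0.0001
gripper_force: 4.9
```

Call:
drive_tool:
  offset:
    - [-0.006,0,0]
    - [-0.006,0,0]
    - [-0.006,0,0]
    - [-0.006,0,0]
    - [-0.006,0,0]
    - [-0.006,0,0]
    - [-0.006,0,0]
    - [0,0,0]
    - [0,0,0]
    - [0,0,0]
  turn:
    - [0,0,0]
    - [0,0,0]
    - [0,0,0]
    - [0,0,0]
    - [0,0,0]
    - [0,0,0]
    - [0,0,0]
    - [0,0,0]
    - [0,0,0]
    - [0,0,0]
  hand: [0,0,0,0,0,0,0,0,0,0]

```text
time_s: 10.2
position: [0.4946, 0.0149, 0.1133]
tool_rot: [[-0.091, 0.996, -0.0], [0.996, 0.091, 0.002], [0.002, 0.0, -1.0]]
ft_force: [0.3, 9.9, 2.2]
grip_width: -0.0003
gripper_force: 4.8
```

Call:
drive_tool:
  offset:
    - [-0.006,0,0]
    - [-0.006,0,0]
    - [-0.006,0,0]
    - [-0.006,0,0]
    - [-0.006,0,0]
    - [-0.006,0,0]
    - [-0.006,0,0]
    - [-0.006,0,0]
    - [0,0,0]
    - [0,0,0]
  turn:
    - [0,0,0]
    - [0,0,0]
    - [0,0,0]
    - [0,0,0]
    - [0,0,0]
    - [0,0,0]
    - [0,0,0]
    - [0,0,0]
    - [0,0,0]
    - [0,0,0]
  hand: [0,0,0,0,0,0,0,0,0,0]

```text
time_s: 11.45
position: [0.4947, 0.013, 0.1134]
tool_rot: [[-0.091, 0.996, -0.0], [0.996, 0.091, 0.002], [0.002, 0.0, -1.0]]
ft_force: [1.2, 9.5, 2.5]
grip_width: -0.0001
gripper_force: 4.9
```

Call:
drive_tool:
  offset:
    - [-0.003,0,0]
    - [-0.003,0,0]
    - [-0.003,0,0]
    - [-0.003,0,0]
    - [-0.003,0,0]
    - [0,0,0]
    - [0,0,0]
    - [0,0,0]
    - [0,0,0]
    - [0,0,0]
  turn:
    - [0,0,0]
    - [0,0,0]
    - [0,0,0]
    - [0,0,0]
    - [0,0,0]
    - [0,0,0]
    - [0,0,0]
    - [0,0,0]
    - [0,0,0]
    - [0,0,0]
  hand: [0,0,0,0,0,0,0,0,0,0]

```text
time_s: 12.7
position: [0.4948, 0.0125, 0.1134]
tool_rot: [[-0.091, 0.996, -0.0], [0.996, 0.091, 0.002], [0.002, 0.0, -1.0]]
ft_force: [0.5, 9.7, 1.9]
grip_width: 0.0
gripper_force: 5.4
```

Call:
drive_tool:
  offset:
    - [-0.003,0,0]
    - [-0.003,0,0]
    - [-0.003,0,0]
    - [-0.003,0,0]
    - [-0.002,0,0]
    - [0,0,0]
    - [0,0,0]
    - [0,0,0]
    - [0,0,0]
    - [0,0,0]
  turn:
    - [0,0,0]
    - [0,0,0]
    - [0,0,0]
    - [0,0,0]
    - [0,0,0]
    - [0,0,0]
    - [0,0,0]
    - [0,0,0]
    - [0,0,0]
    - [0,0,0]
  hand: [0,0,0,0,0,0,0,0,0,0]

```text
time_s: 13.95
position: [0.4948, 0.0124, 0.1134]
tool_rot: [[-0.091, 0.996, -0.0], [0.996, 0.091, 0.003], [0.003, 0.0, -1.0]]
ft_force: [0.5, 13.8, 3.0]
grip_width: -0.0002
gripper_force: 6.8
```

The stop is felt: 13.8 N with no further travel, about 5 mm after the slug was met. Now I back off, lift and cross to the bar.

Call:
drive_tool:
  offset:
    - [0.1,0,0]
    - [0.2,0,0]
    - [0.2,0,-0.2]
    - [0,0,-0.7]
    - [0,0,-0.9]
    - [0,0,-0.7]
    - [-0.4,0.1,0]
    - [-0.7,0.4,0]
    - [-0.7,0.5,0]
    - [-0.7,0.5,0]
  turn:
    - [0,0,0]
    - [0,0,0]
    - [0,0,0]
    - [0,0,0]
    - [0,0,0]
    - [0,0,0]
    - [0,0,0]
    - [0,0,0]
    - [0,0,0]
    - [0,0,0]
  hand: [0,0,0,0,0,0,0.235,0.235,0.235,0.235]

```text
time_s: 15.2
position: [0.5624, -0.065, 0.2123]
tool_rot: [[-0.09, 0.996, -0.002], [0.996, 0.09, 0.0], [0.0, -0.002, -1.0]]
ft_force: [-0.4, 0.9, -0.1]
grip_width: 0.02
gripper_force: 0.0
```

Run:
```python
from h import *
b=get_image("top");a=get_image("scene");st([6,0,150])
cv2.imwrite("pics/s2.png",a)
cv2.imwrite('pics/c2.png',cv2.vconcat([cv2.resize(a[120:220,220:370],(450,300),interpolation=2),cv2.resize(b[190:300,240:390],(450,300),interpolation=2)]))
```

```text
t 15.3 local mm [-34.6  24.9 211.6] Fcase [-0.47 -0.22 -0.36] grip 0.019751528776831784 0.0 q [-18.7  24.4  73.5  -0.   82.2 -23.7]
units shift(tool) [-0.62  1.02  1.54] turn [-0.01  0.   -0.03]
```

View pics/c2.png

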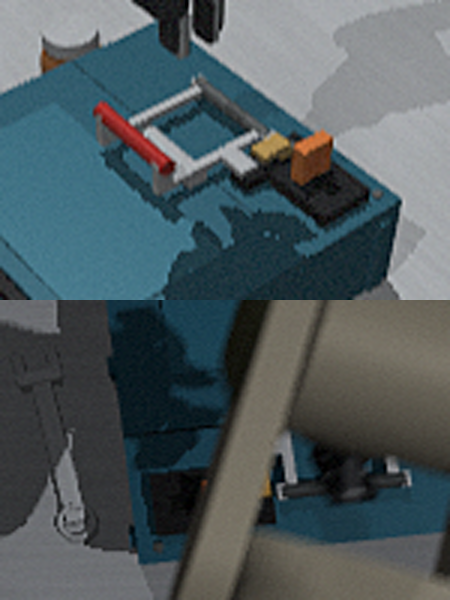

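The bolt (about (270,148) in the upper half) has drawn to the front and the lug is uncovered; the bar is undisturbed. Next, above the bar.

Call:
drive_tool:
  offset:
    - [-0.3,0.5,0]
    - [-0.32,0.52,0]
    - [0,0,0.2]
    - [0,0,0.4]
    - [0,0,0.4]
    - [0,0,0.3]
    - [0,0,0.2]
    - [0,0,0.1]
    - [0,0,0]
    - [0,0,0]
  turn:
    - [0,0,-0.03]
    - [0,0,0]
    - [0,0,0]
    - [0,0,0]
    - [0,0,0]
    - [0,0,0]
    - [0,0,0]
    - [0,0,0]
    - [0,0,0]
    - [0,0,0]
  hand: [0.235,0.235,0.235,0.235,0.235,0.235,0.235,0.235,0.235,0.235]

```text
time_s: 16.55
position: [0.6051, -0.0845, 0.1498]
tool_rot: [[-0.094, 0.996, 0.001], [0.996, 0.094, -0.0], [-0.0, 0.001, -1.0]]
ft_force: [-0.5, -0.4, 0.3]
grip_width: 0.02
gripper_force: 0.0
```

Run:
```python
from h import *
a=get_image("scene");st([6,0,112])
c=camera_info("scene");W=np.array(c["world_to_cam"])
for l in([5,0,128],[5,32,128],[5,-32,128],[6,0,145]):
    q=W[:3,:3]@(C+RC@(np.array(l)/1e3))+W[:3,3];print(l,c["fx"]*q[0]/q[2]+c["cx"],c["fy"]*q[1]/q[2]+c["cy"])
cv2.imwrite('pics/c3.png',cv2.resize(a[110:200,220:340],(800,600),interpolation=2))
```

```text
t 16.6 local mm [  5.5   3.1 149.7] Fcase [0.33 0.13 0.7 ] grip 0.020131420834381398 0.0 q [-19.   31.6  71.6   0.   76.8 -24.4]
units shift(tool) [-0.08  0.01  0.94] turn [0.01 0.   0.03]
[5, 0, 128] 264.57443326621444 165.88468965668204
[5, 32, 128] 273.1910225805302 173.27426636682117
[5, -32, 128] 256.2802204481499 158.7715826448997
[6, 0, 145] 264.0104212198869 160.40613235894483
```

View pics/c3.png

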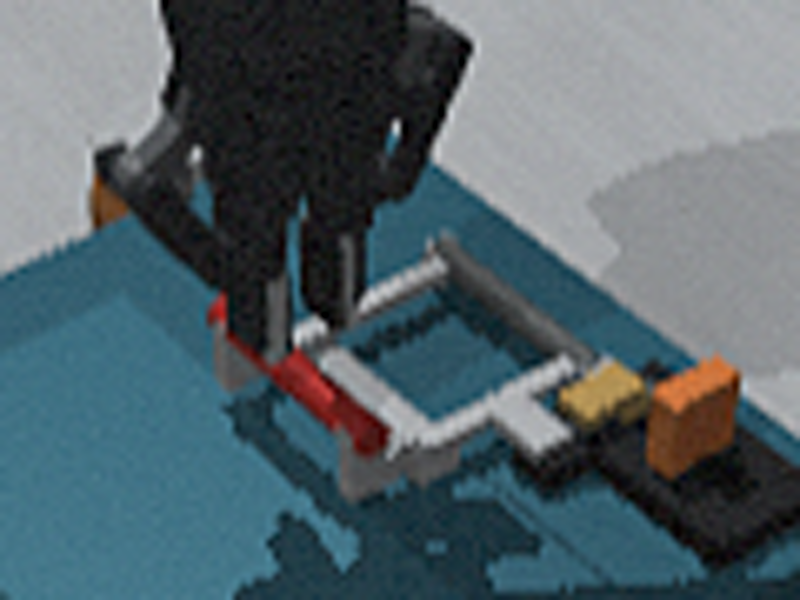

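The open fingers straddle the red bar (fingertips at about (265,161) in the full image, matching the prediction), with the cross plate in front of them. Descending slowly.

Call:
drive_tool:
  offset:
    - [-0.08,0.01,0.1]
    - [0,0,0.12]
    - [0,0,0.1]
    - [0,0,0.1]
    - [0,0,0.08]
    - [0,0,0.06]
    - [0,0,0.04]
    - [0,0,0]
    - [0,0,0]
    - [0,0,0]
  turn:
    - [0,0,0]
    - [0,0,0]
    - [0,0,0]
    - [0,0,0]
    - [0,0,0]
    - [0,0,0]
    - [0,0,0]
    - [0,0,0]
    - [0,0,0]
    - [0,0,0]
  hand: [0.235,0.235,0.235,0.235,0.235,0.235,0.235,0.235,0.235,0.235]

```text
time_s: 17.85
position: [0.6056, -0.0876, 0.1254]
tool_rot: [[-0.094, 0.996, 0.0], [0.996, 0.094, -0.0], [-0.0, 0.0, -1.0]]
ft_force: [-0.0, -0.2, 0.2]
grip_width: 0.0206
gripper_force: 0.0
```

Call:
drive_tool:
  offset:
    - [0,0,0.03]
    - [0,0,0.04]
    - [0,0,0.04]
    - [0,0,0.05]
    - [0,0,0.05]
    - [0,0,0.05]
    - [0,0,0.05]
    - [0,0,0]
    - [0,0,0]
    - [0,0,0]
  turn:
    - [0,0,0]
    - [0,0,0]
    - [0,0,0]
    - [0,0,0]
    - [0,0,0]
    - [0,0,0]
    - [0,0,0]
    - [0,0,0]
    - [0,0,0]
    - [0,0,0]
  hand: [0.235,0.235,0.235,0.235,0.235,0.235,0.235,0.235,0.235,0.235]

```text
time_s: 19.1
position: [0.6057, -0.0876, 0.113]
tool_rot: [[-0.094, 0.996, 0.0], [0.996, 0.094, -0.0], [-0.0, 0.0, -1.0]]
ft_force: [-0.2, -0.8, -0.3]
grip_width: 0.0199
gripper_force: 0.0
```

No contact. Closing on the bar.

Call:
drive_tool:
  offset:
    - [0,0,0]
    - [0,0,0]
    - [0,0,0]
    - [0,0,0]
    - [0,0,0]
    - [0,0,0]
    - [0,0,0]
    - [0,0,0]
    - [0,0,0]
    - [0,0,0]
  turn:
    - [0,0,0]
    - [0,0,0]
    - [0,0,0]
    - [0,0,0]
    - [0,0,0]
    - [0,0,0]
    - [0,0,0]
    - [0,0,0]
    - [0,0,0]
    - [0,0,0]
  hand: [0.2,0.15,0.1,0.05,0,0,0,0,0,0]
  newtons: 30

```text
time_s: 20.35
position: [0.604, -0.0877, 0.1128]
tool_rot: [[-0.094, 0.996, -0.004], [0.996, 0.094, 0.0], [0.0, -0.004, -1.0]]
ft_force: [-7.8, -1.6, 4.0]
grip_width: 0.0131
gripper_force: 29.2
```

Run:
```python
from h import *
st()
# arc from a0: bar angle about hinge, total lift dA
for i in range(1,31):
    f=lambda A:103*np.array([np.cos(A),np.sin(A)])
    a0=np.arctan2(24,100);d=(f(a0+1.45*i/30)-f(a0+1.45*(i-1)/30))/40
    print([0,round(float(d[0]),3),round(float(-d[1]),3)],end=",")
```

```text
t 20.35 local mm [ 4.100e+00 -1.000e-01  1.128e+02] Fcase [-7.9  -0.89  4.03] grip 0.01308252221031672 29.166665375232697 q [-19.3  33.7  74.3  -0.1  72.2 -24.7]
[0, -0.032, -0.12],[0, -0.038, -0.119],[0, -0.043, -0.117],[0, -0.049, -0.114],[0, -0.054, -0.112],[0, -0.06, -0.109],[0, -0.065, -0.106],[0, -0.07, -0.103],[0, -0.075, -0.099],[0, -0.08, -0.096],[0, -0.084, -0.092],[0, -0.089, -0.087],[0, -0.093, -0.083],[0, -0.097, -0.079],[0, -0.1, -0.074],[0, -0.104, -0.069],[0, -0.107, -0.064],[0, -0.11, -0.059],[0, -0.113, -0.053],[0, -0.115, -0.048],[0, -0.117, -0.042],[0, -0.119, -0.036],[0, -0.121, -0.031],[0, -0.122, -0.025],[0, -0.123, -0.019],[0, -0.124, -0.013],[0, -0.124, -0.007],[0, -0.124, -0.001],[0, -0.124, 0.005],[0, -0.124, 0.011],
```

Call:
drive_tool:
  offset:
    - [0,-0.04,0]
    - [0,-0.006,-0.025]
    - [0,-0.006,-0.025]
    - [0,-0.006,-0.025]
    - [0,-0.006,-0.025]
    - [0,-0.006,-0.025]
    - [0,-0.006,-0.025]
    - [0,0,0]
    - [0,0,0]
    - [0,0,0]
  turn:
    - [0,0,0]
    - [0,0,0]
    - [0,0,0]
    - [0,0,0]
    - [0,0,0]
    - [0,0,0]
    - [0,0,0]
    - [0,0,0]
    - [0,0,0]
    - [0,0,0]
  hand: [0,0,0,0,0,0,0,0,0,0]

```text
time_s: 21.6
position: [0.6024, -0.0878, 0.119]
tool_rot: [[-0.094, 0.996, -0.0], [0.996, 0.094, 0.0], [0.0, -0.0, -1.0]]
ft_force: [-3.0, -0.2, -1.4]
grip_width: 0.0125
gripper_force: 29.4
```

Call:
drive_tool:
  offset:
    - [0,-0.01,-0.025]
    - [0,-0.01,-0.025]
    - [0,-0.01,-0.025]
    - [0,-0.01,-0.025]
    - [0,0,0]
    - [0,0,0]
    - [0,0,0]
    - [0,0,0]
    - [0,0,0]
    - [0,0,0]
  turn:
    - [0,0,0]
    - [0,0,0]
    - [0,0,0]
    - [0,0,0]
    - [0,0,0]
    - [0,0,0]
    - [0,0,0]
    - [0,0,0]
    - [0,0,0]
    - [0,0,0]
  hand: [0,0,0,0,0,0,0,0,0,0]

```text
time_s: 22.85
position: [0.6012, -0.088, 0.1231]
tool_rot: [[-0.094, 0.996, 0.001], [0.996, 0.094, -0.0], [-0.0, 0.001, -1.0]]
ft_force: [0.0, 1.5, 1.0]
grip_width: 0.0129
gripper_force: 29.6
```

```bash
python3 -c "
from h import *
st()"
```

```text
t 22.85 local mm [ 1.300e+00 -1.000e-01  1.231e+02] Fcase [0.17 1.46 1.05] grip 0.012909994265325096 29.577889144420624 q [-19.5  32.8  74.3   0.   72.9 -24.9]
```

Call:
drive_tool:
  offset:
    - [0,-0.01,-0.03]
    - [0,-0.011,-0.03]
    - [0,-0.012,-0.03]
    - [0,-0.012,-0.03]
    - [0,-0.013,-0.03]
    - [0,-0.014,-0.03]
    - [0,0,0]
    - [0,0,0]
    - [0,0,0]
    - [0,0,0]
  turn:
    - [0,0,0]
    - [0,0,0]
    - [0,0,0]
    - [0,0,0]
    - [0,0,0]
    - [0,0,0]
    - [0,0,0]
    - [0,0,0]
    - [0,0,0]
    - [0,0,0]
  hand: [0,0,0,0,0,0,0,0,0,0]

```text
time_s: 24.1
position: [0.5984, -0.0883, 0.1306]
tool_rot: [[-0.094, 0.996, 0.001], [0.996, 0.094, -0.0], [-0.0, 0.001, -1.0]]
ft_force: [4.7, 2.0, 1.3]
grip_width: 0.0129
gripper_force: 29.4
```

Run:
```python
from h import *
st();a=get_image("scene")
cv2.imwrite('pics/c4.png',cv2.resize(a[110:200,220:340],(800,600),interpolation=2))
```

```text
t 24.1 local mm [-1.500e+00 -1.000e-01  1.306e+02] Fcase [4.91 1.52 1.26] grip 0.01288779630300834 29.36379075050354 q [-19.6  32.1  74.2   0.   73.7 -25. ]
```

View pics/c4.png

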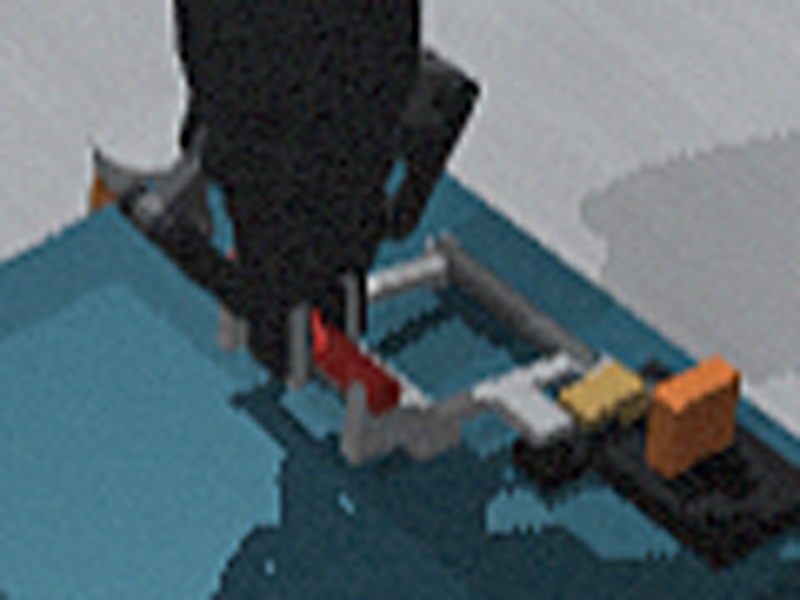

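The bar has risen with the gripper past the lock's range with little force, so the latch is free.

Run:
```python
import numpy as np
A=[.418+.022*i for i in range(11)]+[.638+.05*(i+1) for i in range(21)]
p=103*np.c_[np.cos(A),np.sin(A)];d=np.diff(p,axis=0)/40
print([[0,round(float(x),3),round(float(-z),3)] for x,z in d])
```

```text
[[0, -0.024, -0.052], [0, -0.025, -0.051], [0, -0.026, -0.05], [0, -0.027, -0.05], [0, -0.028, -0.049], [0, -0.029, -0.049], [0, -0.03, -0.048], [0, -0.031, -0.047], [0, -0.032, -0.047], [0, -0.033, -0.046], [0, -0.079, -0.101], [0, -0.084, -0.097], [0, -0.089, -0.093], [0, -0.094, -0.088], [0, -0.098, -0.084], [0, -0.102, -0.079], [0, -0.106, -0.074], [0, -0.109, -0.068], [0, -0.112, -0.063], [0, -0.115, -0.057], [0, -0.118, -0.051], [0, -0.121, -0.045], [0, -0.123, -0.039], [0, -0.124, -0.033], [0, -0.126, -0.027], [0, -0.127, -0.02], [0, -0.128, -0.014], [0, -0.129, -0.007], [0, -0.129, -0.001], [0, -0.129, 0.005], [0, -0.128, 0.012]]
```

Call:
drive_tool:
  offset:
    - [0,-0.004,-0.052]
    - [0,-0.025,-0.051]
    - [0,-0.026,-0.05]
    - [0,-0.027,-0.05]
    - [0,-0.028,-0.049]
    - [0,-0.029,-0.049]
    - [0,-0.03,-0.048]
    - [0,-0.031,-0.047]
    - [0,-0.032,-0.047]
    - [0,-0.033,-0.046]
  turn:
    - [0,0,0]
    - [0,0,0]
    - [0,0,0]
    - [0,0,0]
    - [0,0,0]
    - [0,0,0]
    - [0,0,0]
    - [0,0,0]
    - [0,0,0]
    - [0,0,0]
  hand: [0,0,0,0,0,0,0,0,0,0]

```text
time_s: 25.4
position: [0.5882, -0.0892, 0.1504]
tool_rot: [[-0.094, 0.996, 0.002], [0.996, 0.094, -0.0], [-0.0, 0.002, -1.0]]
ft_force: [5.9, 3.4, -0.5]
grip_width: 0.0127
gripper_force: 29.2
```

```bash
python3 -c "
from h import *
st()"
```

```text
t 25.4 local mm [-1.180e+01 -1.000e-01  1.504e+02] Fcase [ 6.2   2.85 -0.48] grip 0.01268803857955433 29.164195954799652 q [-20.   30.   74.5   0.   75.4 -25.4]
```

Call:
drive_tool:
  offset:
    - [0,-0.079,-0.101]
    - [0,-0.084,-0.097]
    - [0,-0.089,-0.093]
    - [0,-0.094,-0.088]
    - [0,-0.098,-0.084]
    - [0,-0.102,-0.079]
    - [0,-0.106,-0.074]
    - [0,-0.109,-0.068]
    - [0,-0.112,-0.063]
    - [0,-0.115,-0.057]
  turn:
    - [0,0,0]
    - [0,0,0]
    - [0,0,0]
    - [0,0,0]
    - [0,0,0]
    - [0,0,0]
    - [0,0,0]
    - [0,0,0]
    - [0,0,0]
    - [0,0,0]
  hand: [0,0,0,0,0,0,0,0,0,0]

```text
time_s: 26.65
position: [0.551, -0.0929, 0.185]
tool_rot: [[-0.094, 0.996, 0.01], [0.996, 0.094, -0.001], [-0.002, 0.01, -1.0]]
ft_force: [12.1, 5.2, 13.7]
grip_width: 0.0126
gripper_force: 30.2
```

```bash
python3 -c "
from h import *
st()"
```

```text
t 26.65 local mm [-49.2  -0.4 185. ] Fcase [12.5   4.13 13.69] grip 0.012635343095165397 30.24431347846985 q [-21.8  24.5  77.9   0.2  77.  -27.2]
```

Run:
```python
from h import *
a=get_image("scene");st()
cv2.imwrite('pics/c5.png',cv2.resize(a[90:195,220:360],(800,600),interpolation=2))
```

```text
t 26.7 local mm [-49.6  -0.5 185.3] Fcase [ 9.98  4.63 12.9 ] grip 0.012637843132290423 30.066775381565094 q [-21.8  24.5  77.9   0.1  77.  -27.2]
```

View pics/c5.png

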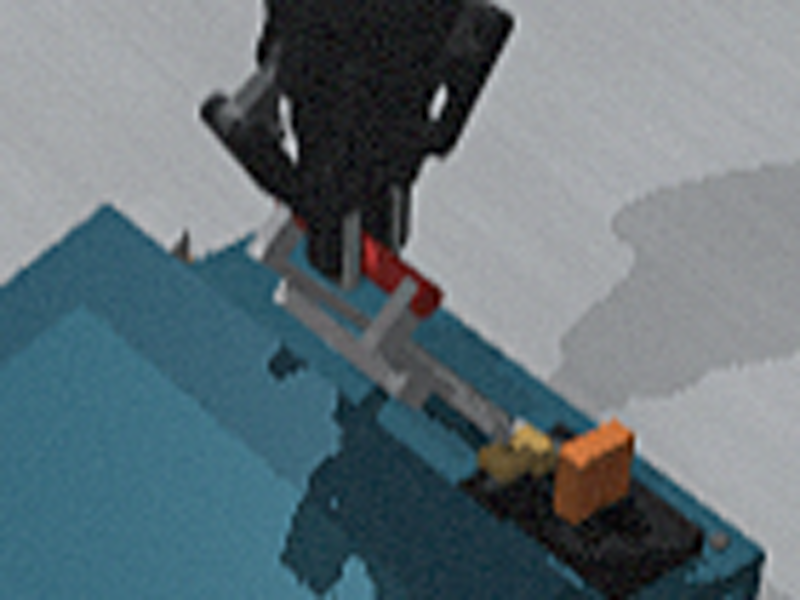

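The bar is held near the fingertips at about 55°, and the force is mild but growing, from the bar rolling in the pads. I'll loosen the fingers, since the hinge stays put, and push the bar over with the rear finger.

Call:
drive_tool:
  offset:
    - [0,0,0]
    - [0,0,0]
    - [0,0,0]
    - [0,-0.05,-0.02]
    - [0,-0.1,-0.04]
    - [0,-0.1,-0.04]
    - [0,-0.1,-0.04]
    - [0,-0.1,-0.04]
    - [0,-0.1,-0.03]
    - [0,-0.1,-0.02]
  turn:
    - [0,0,0]
    - [0,0,0]
    - [0,0,0]
    - [0,0,0]
    - [0,0,0]
    - [0,0,0]
    - [0,0,0]
    - [0,0,0]
    - [0,0,0]
    - [0,0,0]
  hand: [0.2,0.235,0.235,0.235,0.235,0.235,0.235,0.235,0.235,0.235]

```text
time_s: 27.95
position: [0.5221, -0.0955, 0.1912]
tool_rot: [[-0.094, 0.996, 0.0], [0.996, 0.094, -0.0], [-0.0, 0.0, -1.0]]
ft_force: [2.0, 0.2, 1.6]
grip_width: 0.02
gripper_force: 1.2
```

```bash
python3 -c "
from h import *
st()"
```

```text
t 27.95 local mm [-78.2  -0.4 191.2] Fcase [ 2.03 -0.02  1.6 ] grip 0.019966407165995802 1.2315918132662773 q [-23.2  21.8  81.4  -0.   76.8 -28.5]
```

Call:
drive_tool:
  offset:
    - [0,-0.11,-0.02]
    - [0,-0.11,-0.02]
    - [0,-0.11,-0.02]
    - [0,-0.11,-0.01]
    - [0,-0.11,0]
    - [0,-0.11,0]
    - [0,-0.11,0]
    - [0,-0.11,0]
    - [0,-0.06,0]
    - [0,0,0]
  turn:
    - [0,0,0]
    - [0,0,0]
    - [0,0,0]
    - [0,0,0]
    - [0,0,0]
    - [0,0,0]
    - [0,0,0]
    - [0,0,0]
    - [0,0,0]
    - [0,0,0]
  hand: [0.235,0.235,0.235,0.235,0.235,0.235,0.235,0.235,0.235,0.235]

```text
time_s: 29.2
position: [0.4845, -0.0989, 0.1937]
tool_rot: [[-0.094, 0.996, -0.001], [0.996, 0.094, 0.0], [0.0, -0.001, -1.0]]
ft_force: [-0.3, 0.6, -0.5]
grip_width: 0.0202
gripper_force: 0.0
```

Run:
```python
from h import *
a=get_image("scene");st()
cv2.imwrite('pics/c6.png',cv2.resize(a[80:260,160:400],(800,600),interpolation=2))
```

```text
t 29.25 local mm [-115.8   -0.5  193.8] Fcase [-0.26  0.17 -0.71] grip 0.020058965295132274 0.0 q [-25.3  18.2  86.6  -0.   75.3 -30.6]
```

View pics/c6.png

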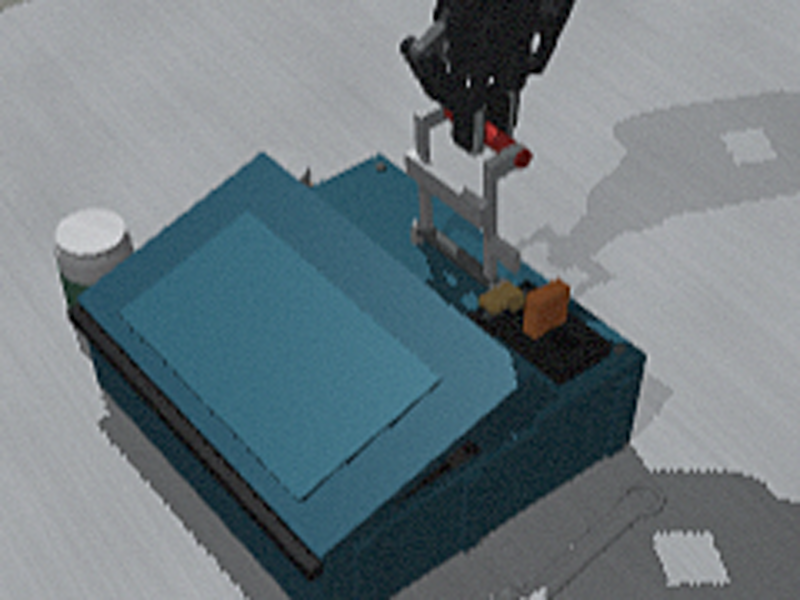

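The lid is ajar and the latch stands slightly past upright, with the bar loose between the open fingers. Centre the fingers and lift off straight up.

Call:
drive_tool:
  offset:
    - [0,0.07,0]
    - [0,0,0]
    - [0,0,-0.1]
    - [0,0,-0.2]
    - [0,0,-0.3]
    - [0,0,-0.5]
    - [0,0,-0.6]
    - [0,0,-0.6]
    - [0,0,-0.4]
    - [0,0,0]
  turn:
    - [0,0,0]
    - [0,0,0]
    - [0,0,0]
    - [0,0,0]
    - [0,0,0]
    - [0,0,0]
    - [0,0,0]
    - [0,0,0]
    - [0,0,0]
    - [0,0,0]
  hand: [0.235,0.235,0.235,0.235,0.235,0.235,0.235,0.235,0.235,0.235]

```text
time_s: 30.5
position: [0.488, -0.0988, 0.3034]
tool_rot: [[-0.094, 0.996, 0.003], [0.996, 0.094, -0.001], [-0.002, 0.003, -1.0]]
ft_force: [-0.2, 0.7, 0.1]
grip_width: 0.0198
gripper_force: 0.0
```

Run:
```python
from h import *
a=get_image("scene");st()
cv2.imwrite('pics/c7.png',cv2.resize(a[80:290,150:430],(800,600),interpolation=2))
```

```text
t 30.55 local mm [-112.7   -0.4  302.3] Fcase [-0.47 -0.24 -0.76] grip 0.02018626842231297 0.0 q [-25.1  13.9  74.2  -0.   91.8 -30.5]
```

View pics/c7.png

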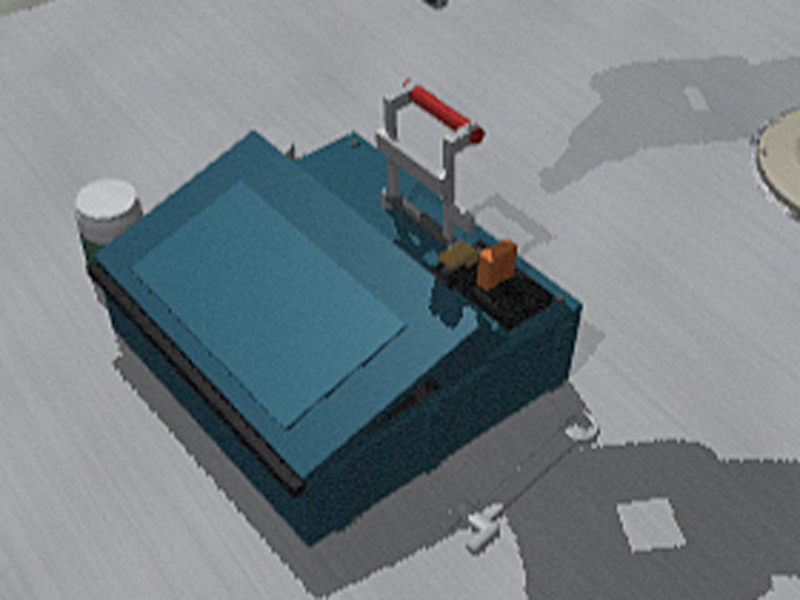

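The latch stands free with the bar at about (306,120) in the full image; the lid is ajar and the wrench and can are in place. One quick angle check, then hand in.

Run:
```python
from h import *
a=get_image("scene");M=mask(a,174,5,150,90);M[:100]=0;M[200:]=0;M[:,400:]=0;k=big(M);uv=cv2.minAreaRect(k)[0]
o,d=ray("scene",uv);o=RC.T@(o-C);d=RC.T@d;p=(o-d*o[1]/d[1])*1e3
ang=np.arctan2(p[2]-104,p[0]+95)-np.arctan2(24,100)
print(uv,p,ang,np.hypot(p[2]-104,p[0]+95))
if ang>1.38: print(env.close_job())
```

```text
(303.26922607421875, 117.34615325927734) [-107.58752417    0.          210.95915843] 1.4523978420552142 107.69729494125475
the job is handed in; nothing more can be done
None
```

The job is handed in: the safety tab drove the slug to its stop at 13.8 N, the latch stands at about 1.45 rad (past upright), the lid is ajar, and the arm is clear; I steered clear of the can, jar and wrench, though the last picture did not show the jar clearly.

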